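# Lock the vial-tray carrier with its ring pin

## Task

Lock the vial carrier so it can be moved: push its ring pin fully home through the steel lug while the ring is still folded back, then swing the sprung ring right over the lug so it snaps down flat around the pin's end. Leave the amber bottle and the white jar standing where they are, and let go of everything at the end.

Things in the scene. Friction and masses are not known exactly. Their poses are not given: they have to be found in the camera images.
- lug (a point): Centre of the hole in the steel lug, an upright block 22 mm (x) by 24 mm (y), fixed on the carrier; a point on the pin's axis, 85 mm above the table; the lug's top is 12 mm higher. Axes: +y is the way the pin is pushed; x is level, across the pin, parallel to the ring's hinge; +x runs along the carrier to its white vial rack; z up.
- carrier: Grey vial carrier, fixed. Origin at table level under the lug, axes as lug. Base plate x -60 to 250, y -90 to 90, 10 mm thick. An aluminium strap, 36 mm wide in y, x -45 to 240, has its top 68 mm above the table, below the pin. Vials with blue caps (x over 60, y within 54 mm) reach 73 mm; a black knob at x 226 reaches 84 mm.
- pin (a joint): How far the steel pin (12 mm thick, level, captive: it only slides) is pushed in, m: 0 = drawn out, 0.040 = home against a hard stop, head against the lug, tip 15 mm beyond the lug's far face. Starts between 0 and 0.010, stays where left, takes about 6 N to slide.
- pin_head (a point): Centre of the rear face of the pin's round black head (26 mm across, 8 mm thick), the face to push; axes as lug. With the pin home it lies 20 mm behind lug (towards -y), same height. The ring's hinge line lies 4 mm ahead of this point (+y), same height.
- ring (a joint): Angle (rad) of the ring, hinged on the pin's head and moving with it: 0 = folded back open at its stop, pointing to -y and 0.24 rad above level (it starts here); 1.33 = straight up; 2.9 = shut, level around the lug. Its weight holds it open; a light spring throws it over from about 1.0 on and holds it shut at a hard stop. Moving it takes under 1 N at the bar.
- ring_bar (a point): Centre of the straight orange bar (10 mm thick, 34 mm long, along x of lug) at the ring's free end, 60 mm from the hinge. The ring is a D of 6 mm wire, 54 mm wide inside; open, 51 mm are free between head and bar. Pinched across its length, the bar can turn in the fingers. Pin home and ring shut, it lies 44 mm beyond lug (+y), same height.
- amber_mid (a point): Mid-height of a loose amber glass bottle with a blue cap, 64 mm across, 130 mm tall, upright; a bystander.
- jar_mid (a point): Mid-height of a loose white jar with a blue lid, 56 mm across, 70 mm tall, upright; a bystander.
Things that resemble listed ones, but are neither listed nor needed, are in the scene too. Several things look just like the part that bears jar_mid: the one meant starts nearest to the robot's base. Of the things shaped like the part that bears amber_mid, the amber glass one is meant.

How it is judged:
By the outcome, as a careful person would: the job done as asked, in the order asked, and still so for the second after the job is handed in, with the robot touching nothing.
It also fails if it takes over 45 s, if anything falls off the work surface, if the arm or the gripper's body presses on something with over 40 N, if the wrist force passes 120 N, or if a joint passes its speed limit or range.

## Robot

A 7-joint arm with a two-finger parallel gripper is mounted at the origin on the work surface. World frame = base frame: x ahead of the robot, y to its left, z up, the work surface at z = 0. Lengths are in m, angles in rad, forces in N, time in s.
With the tool pointing down it reaches from about 0.4 to 0.85 m from the base axis. Payload 6.9 kg.
Tool frame: the origin (TCP) lies midway between the tips of the shut fingers; the grasp point (between the pads) lies behind it (ctrl.pinch_z is the z of the grasp point in the tool frame, in m); z points along the fingers, y is the line along which they close (so a half turn about z gives the same grasp; the last joint's range is limited). The gripper opens to 85 mm and grips with 20 to 120 N. Pads are 22 mm wide; open, the fingers measure 114 mm over their backs; the gripper's body (76 mm by 85 mm) begins 54 mm behind the grasp point. The pads swing forward as they close: fully open they stand 13 mm farther back than shut.
Start: joints at [1.228, 0.507, -0.238, 1.5, 0.126, 1.149, -0.155], TCP at [0.271, -0.563, 0.231] pointing down, gripper open.
Joint ranges: [-3.08, 3.08], [-0.24, 2.05], [-1.43, 1.35], [0, 2.5], [-1.52, 4.66], [0.17, 1.96], [-2.89, 2.89]. Speed limits (rad/s): [2.39, 2.39, 3.14, 3.14, 3.14, 3.14, 3.14].

## Interface

Orientations are given as a unit quaternion [w, x, y, z].
In Python, from station import ctrl, get_state, vision, ticket, models gives the robot as it stands. Calls block until the motion is done:
- ctrl.movep(position, orientation): joint-space move of the TCP to a pose.
- ctrl.movel(position, frame=None, max_speed=0.15): straight line of the TCP; frame=None keeps the orientation; max_speed is the mean speed in m/s.
- ctrl.set_joints(angles): joint-space move.
- ctrl.ungrasp() and ctrl.close_gripper(force=None): open the fingers fully, or close them until they stop; force is the grip in N (None keeps the last).
- ctrl.pause(seconds).
- ctrl.ik(position, orientation): joint angles nearest the present ones, or None.
- get_state(): the state.
- vision.grab_frame(name): name is "scene" or "top" or "wrist"; returns (picture, depth): 384x512x3 uint8, blue, green, red; 384x512 float32, m along the optical axis (not along the pixel's ray), 0 where there is no reading.
- vision.camera_info(name): a dict with "mtx" (3x3 intrinsics, pixels), "R" (3x3) and "t" (3): a world point X has camera coordinates R X + t; the wrist camera has in their place "hand_eye" (4x4, takes a point from camera to tool coordinates, whose origin is the TCP and whose axes are the flange's). Camera axes: x right, y down, z forward; pixel columns grow to the right and rows downward; lengths in m; the calibration is good to about 2 mm. A picture is of the moment at which its call begins: read the wrist's pose just before it. camera_info takes no time and is no camera call.
A pose or a line that the arm cannot do raises ctrl.Unreachable and nothing moves.
- ticket.close_job(): hands the job in; it is judged then, once.
Trained networks look in the newest picture that a camera, given by its name, has taken for a name from the list of things; names that differ only in an ending like _2 or _b are one class to them, and where a whole thing is asked for, a point or a joint stands for the part that bears it (a point fixed in the world has none). Each returns a list of dicts, best first, with "p" (0 to 1); they miss things now and then, are a little off and sometimes report something else, mostly with a low value. They report only what shows in the picture. A call takes as long as a camera call. They do not tell look-alikes from the thing itself.
- models.recognise(camera, target): "point" ([column, row] in pixels, amid what is visible of it).
- models.masks_of(camera, target): "mask" (384x512 bool, what is visible of it) and "point" ([column, row] in pixels, amid what is visible of it).
The state is a dict: "time": time; "qpos": joint angles; "qd": joint speeds; "tau": joint torques, N m; "tcp_pos": TCP position; "eef_rot": TCP orientation; "contact_force": force on the tool from outside, world axes, zero at the start; "wrist_torque": the same for the moment, N m; "width": finger opening in m; "gripper_force": force on a finger pad.
Only numpy, scipy, OpenCV 4.12 (cv2) and the standard library are available. Lean on these libraries where they do the work, as an engineer would, in place of code of your own. Each camera call takes 0.05 s, during which the arm holds its last target. There are 200 camera calls.

## Working session

There is one attempt and no reset: what is moved stays moved. The work goes in short steps, each a Python script; the robot and the scene stay as the last script left them, time stands still between calls to the robot, and variables do not carry over. Pictures are saved under pics/ and viewed, at most 10 in all, crops included, and the job is handed in when it is done.

```bash
mkdir -p pics; ls
cat > h.py <<'E'
import numpy as np, cv2
from scipy.spatial.transform import Rotation as Rn
from station import ctrl, get_state, vision, ticket, models
def cam(name):
    i=vision.camera_info(name); K=np.array(i["mtx"])
    if name=="wrist":
        s=get_state(); w=s["eef_rot"]; T=np.eye(4); T[:3,:3]=Rn.from_quat([w[1],w[2],w[3],w[0]]).as_matrix(); T[:3,3]=s["tcp_pos"]
        M=T@np.array(i["hand_eye"])
    else:
        M=np.eye(4); R=np.array(i["R"]); M[:3,:3]=R.T; M[:3,3]=-R.T@np.array(i["t"])
    return K,M
def cloud(name):
    K,M=cam(name); img,d=vision.grab_frame(name)
    v,u=np.mgrid[:384,:512]
    P=np.stack([(u-K[0,2])/K[0,0]*d,(v-K[1,2])/K[1,1]*d,d],-1)@M[:3,:3].T+M[:3,3]
    P[d==0]=np.nan
    return img,P,K,M
E
python3 - <<'E'
from h import *
print(ctrl.pinch_z, get_state()["time"])
o=[]
for c in("scene","top"):
    img,P,K,M=cloud(c); np.save(c+".npy",P); cv2.imwrite(f"pics/{c}.png",img); print(c,M[:3,3].round(3))
    for t in("lug","carrier","pin","pin_head","ring","ring_bar","amber_mid","jar_mid"):
        try:
            for r in models.masks_of(c,t)[:4]:
                m=r["mask"]; print(t,round(r["p"],2),np.round(r["point"]),m.sum(),np.nanmedian(P[m],0).round(3),np.nanmin(P[m],0).round(3),np.nanmax(P[m],0).round(3))
        except Exception as e: print(t,e)
a=[cv2.imread(f"pics/{c}.png") for c in("scene","top")]
E
```

```text
pics
-0.0187 0.0
scene [ 1.34  -0.002  0.935]
lug 0.62 [265. 234.] 7014 [0.69  0.079 0.019] [ 0.473 -0.026 -0.003] [0.814 0.196 0.108]
carrier 0.84 [266. 235.] 7014 [0.69  0.079 0.02 ] [ 0.446 -0.026 -0.003] [0.814 0.196 0.108]
pin 0.75 [245. 182.] 223 [0.551 0.04  0.095] [ 0.458 -0.011  0.005] [0.575 0.086 0.108]
pin_head 0.58 [248. 179.] 232 [0.551 0.038 0.094] [ 0.454 -0.011 -0.001] [0.575 0.089 0.107]
ring 0.7 [228. 186.] 122 [0.549 0.001 0.098] [ 0.454 -0.015 -0.002] [0.575 0.046 0.107]
ring_bar 0.6 [228. 173.] 53 [0.533 0.006 0.099] [ 0.51  -0.011  0.087] [0.575 0.051 0.107]
amber_mid 0.66 [193. 218.] 904 [ 0.656 -0.092  0.082] [ 0.531 -0.124 -0.001] [ 0.669 -0.062  0.135]
amber_mid 0.65 [172. 262.] 1063 [ 0.771 -0.138  0.084] [ 0.663 -0.188 -0.002] [ 0.787 -0.109  0.135]
jar_mid 0.87 [332. 220.] 597 [0.665 0.258 0.052] [ 0.573  0.235 -0.002] [0.68  0.307 0.077]
jar_mid 0.86 [388. 253.] 660 [0.774 0.366 0.06 ] [0.736 0.346 0.006] [0.79  0.4   0.076]
jar_mid 0.52 [226. 179.] 55 [0.549 0.002 0.1  ] [ 0.513 -0.011  0.086] [0.575 0.048 0.107]
top [0.516 0.057 0.926]
lug 0.59 [241. 
[... 580 characters left out ...]
[ 0.51  -0.018 -0.002] [0.581 0.055 0.108]
ring 0.72 [254. 226.] 399 [0.545 0.038 0.094] [ 0.506 -0.012 -0.001] [0.576 0.09  0.108]
ring 0.47 [312. 186.] 758 [ 0.629 -0.082  0.092] [ 0.604 -0.143 -0.002] [ 0.666 -0.058  0.134]
ring_bar 0.54 [277. 231.] 161 [0.536 0.002 0.101] [ 0.51  -0.008 -0.   ] [0.575 0.053 0.108]
amber_mid 0.87 [332. 136.] 798 [ 0.742 -0.129  0.09 ] [ 0.722 -0.189 -0.002] [ 0.812 -0.105  0.134]
amber_mid 0.74 [310. 186.] 730 [ 0.629 -0.082  0.093] [ 0.604 -0.141 -0.002] [ 0.667 -0.058  0.134]
jar_mid 0.91 [165. 184.] 501 [0.648 0.261 0.07 ] [0.625 0.239 0.005] [0.675 0.29  0.075]
jar_mid 0.82 [116. 140.] 610 [0.757 0.37  0.069] [ 0.735  0.35  -0.002] [0.808 0.43  0.076]
```

Run:
```python
import cv2,numpy as np
a=cv2.imread("pics/top.png")[90:300,80:400]; cv2.imwrite("pics/top2.png",cv2.resize(a,None,fx=2.5,fy=2.5))
P=np.load("top.npy"); 
# carrier axis from white/gray plate: base plate top z 6..14mm
m=(abs(P[...,2]-.010)<.005)&(P[...,0]>.45)&(P[...,0]<.85)&(P[...,1]>-.06)&(P[...,1]<.23)
q=P[m][:,:2].astype(np.float32); print(len(q),cv2.minAreaRect(q))
m=(P[...,2]>.088)&(P[...,0]>.48)&(P[...,0]<.6)&(P[...,1]>-.03)&(P[...,1]<.13)
v,u=np.nonzero(m)
for a in range(u.min(),u.max()+1):
    s=u==a
    if s.any(): p=P[v[s],u[s]]; print(a,v[s].min(),v[s].max(),s.sum(),np.median(p,0).round(3),p[:,0].min().round(3),p[:,0].max().round(3))
```

```text
4670 ((0.6497807502746582, 0.08652351796627045), (0.2861122488975525, 0.3934985101222992), 89.29714965820312)
225 219 224 6 [0.553 0.117 0.096] 0.548 0.559
226 216 225 10 [0.556 0.114 0.097] 0.546 0.566
227 216 225 10 [0.555 0.112 0.098] 0.546 0.565
228 216 225 10 [0.555 0.11  0.097] 0.545 0.566
229 216 225 10 [0.555 0.108 0.098] 0.545 0.565
230 216 225 10 [0.555 0.105 0.098] 0.545 0.565
231 216 225 10 [0.555 0.103 0.097] 0.545 0.565
232 216 225 10 [0.555 0.101 0.098] 0.545 0.565
233 216 225 10 [0.555 0.099 0.098] 0.545 0.565
234 217 226 9 [0.554 0.097 0.097] 0.543 0.563
235 217 226 10 [0.553 0.094 0.098] 0.543 0.563
236 217 225 9 [0.554 0.092 0.096] 0.545 0.563
237 218 223 6 [0.555 0.09  0.092] 0.55 0.561
238 220 223 4 [0.553 0.088 0.091] 0.549 0.556
239 221 224 4 [0.551 0.086 0.091] 0.547 0.554
240 220 224 4 [0.55  0.083 0.091] 0.547 0.556
241 220 224 5 [0.552 0.081 0.092] 0.547 0.556
242 220 224 5 [0.552 0.079 0.09 ] 0.547 0.556
243 221 224 4 [0.55  0.077 0.091] 0.547 0.554
244 221 225 5 [0.549 0.075 0.09 ] 0.545 0.554
245 221 225 5 [0.549 0.072 0.09 ] 0.545 0.554
246 221 225 5 [0
[... 948 characters left out ...]

267 211 240 6 [0.542 0.023 0.096] 0.51 0.574
268 211 240 5 [0.57  0.02  0.097] 0.51 0.574
269 212 240 4 [0.541 0.019 0.098] 0.51 0.572
270 212 241 5 [0.512 0.018 0.097] 0.507 0.572
271 212 240 5 [0.514 0.015 0.098] 0.51 0.572
272 212 240 6 [0.541 0.012 0.099] 0.51 0.572
273 212 239 6 [0.542 0.01  0.101] 0.512 0.572
274 212 239 7 [0.518 0.009 0.099] 0.512 0.572
275 213 238 7 [0.562 0.005 0.101] 0.514 0.569
276 214 237 10 [0.526 0.004 0.101] 0.516 0.567
277 215 237 18 [0.534 0.002 0.103] 0.516 0.564
278 216 236 21 [ 0.54  -0.001  0.104] 0.518 0.562
279 217 235 19 [ 0.54  -0.003  0.105] 0.52 0.56
280 218 234 17 [ 0.54  -0.005  0.104] 0.522 0.557
281 219 227 9 [ 0.546 -0.007  0.104] 0.538 0.555
```

View pics/top2.png

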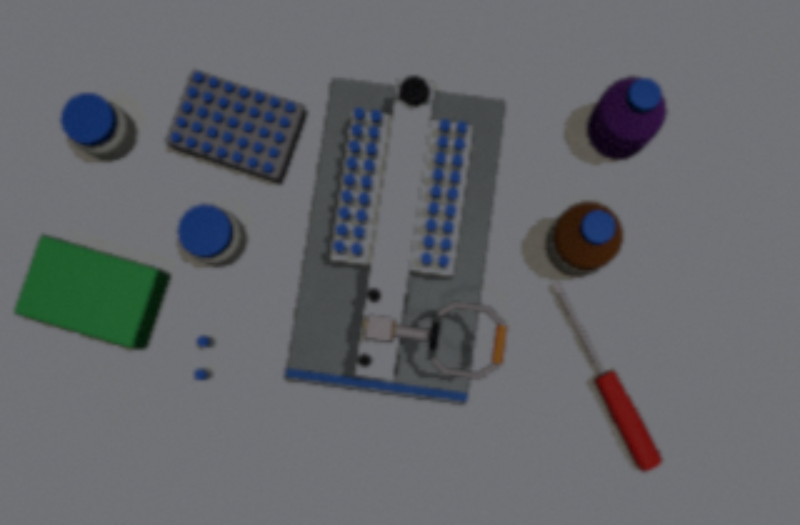

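The top view shows the lug (crop px 378,328), with the pin and head to its right (434,335). The ring is folded back and its orange bar (500,343) points to world -y. The amber bottle is at (587,237) and the near jar at (208,232). I'll push the pin with shut, vertical fingers lowered through the ring. Then I'll flip the bar with a tilted, shut finger from below and behind.

Run:
```python
from h import *
P=np.load("top.npy")
k=np.nanmedian(P[124:130,242:249].reshape(-1,3),0); print("knob",k)
lug=np.array([.555,.105]); b=np.array([.540,-.003])
print("yaw knob",np.arctan2(*(k[:2]-lug)[::-1]),"yaw bar",-np.arctan2(*(lug-b)))
yaw=-0.135
X=np.array([np.cos(yaw),np.sin(yaw),0]); Y=np.array([-X[1],X[0],0])
s=get_state(); w=s["eef_rot"]; print("R",Rn.from_quat([w[1],w[2],w[3],w[0]]).as_matrix().round(2).tolist(), s["width"])
def q(zt,yt):
    r=Rn.from_matrix(np.stack([np.cross(yt,zt),yt,zt],1)).as_quat(); return [r[3],r[0],r[1],r[2]]
L=np.array([.555,.105,.085])
for sg in(1,-1):
    for nm,zt,pos in(("down",np.array([0,0,-1.]),L-.07*Y),("hover",np.array([0,0,-1.]),L-.07*Y+[0,0,.17]),("t40",np.array([0,0,-1])*np.cos(.7)+Y*np.sin(.7),L-.06*Y-[0,0,.02]),("t40up",np.array([0,0,-1])*np.cos(.7)+Y*np.sin(.7),L+.02*Y+[0,0,.06])):
        r=ctrl.ik(list(pos),q(zt,sg*X)); print(sg,nm,None if r is None else np.round(r,2))
```

```text
knob [0.77405582 0.06664094 0.08515229]
yaw knob -0.17335324394467339 yaw bar -0.13800602365751957
R [[0.9, 0.43, 0.0], [0.43, -0.9, -0.0], [0.0, 0.0, -1.0]] 0.08538818669089299
1 down [ 0.29  0.61 -0.62  1.89  0.48  0.79 -0.73]
1 hover [ 0.43  0.45 -0.82  1.66  0.35  1.18 -0.61]
1 t40 [ 0.8   0.85 -0.82  1.96 -0.23  0.56  0.23]
1 t40up [ 0.69  0.7  -0.86  1.94 -0.32  0.61  0.11]
-1 down [ 0.58  0.84 -1.23  1.89  0.9   1.11  2.  ]
-1 hover [ 0.62  0.59 -1.22  1.66  0.57  1.3   2.3 ]
-1 t40 [ 0.34  0.71 -0.07  1.97 -0.94  0.85 -2.21]
-1 t40up [ 0.19  0.57 -0.06  1.94 -0.93  0.88 -2.43]
```

```bash
cat >> h.py <<'E'
yaw=-0.155
X=np.array([np.cos(yaw),np.sin(yaw),0]); Y=np.array([-X[1],X[0],0]); Z=np.array([0,0,1.])
def q(tilt):
    zt=-Z*np.cos(tilt)+Y*np.sin(tilt)
    r=Rn.from_matrix(np.stack([np.cross(X,zt),X,zt],1)).as_quat(); return [r[3],r[0],r[1],r[2]]
E
python3 - <<'E'
from h import *
ctrl.close_gripper(20)
p=np.array(get_state()["tcp_pos"]); ctrl.movel([p[0],p[1],.30],max_speed=.3)
L=np.array([.555,.105,0]); h=L-.085*Y+.26*Z
ctrl.movep(list(h),q(0))
img,P,K,M=cloud("wrist"); np.save("w.npy",P); cv2.imwrite("pics/w.png",cv2.resize(img,None,fx=1.5,fy=1.5))
s=get_state(); print(s["time"],np.round(s["tcp_pos"],4),s["contact_force"])
for t in("ring_bar","pin_head","ring"):
    for r in models.masks_of("wrist",t)[:2]: m=r["mask"]; print(t,r["p"],r["point"],m.sum(),np.nanmedian(P[m],0).round(3))
# segment: lug top and bar (orange)
def loc(p): d=p[:,:2]-L[:2]; return np.c_[d@X[:2],d@Y[:2],p[:,2]]
hsv=cv2.cvtColor(img,cv2.COLOR_BGR2HSV); o=(hsv[...,0]>5)&(hsv[...,0]<22)&(hsv[...,1]>150)&(P[...,2]>.085)
o&=np.linalg.norm(P[...,:2]-(L-.108*Y)[:2],axis=-1)<.04
if o.sum(): q_=loc(P[o]); print("bar n",o.sum(),q_.min(0).round(4),q_.max(0).round(4),np.median(q_,0).round(4)); print(cv2.minAreaRect(P[o][:,:2].astype(np.float32)))
m=(abs(P[...,2]-.097)<.004)&(np.linalg.norm(P[...,:2]-L[:2],axis=-1)<.022)
q_=loc(P[m]);print("lug n",m.sum(),np.percentile(q_,[1,50,99],axis=0).round(4).tolist() if m.sum() else "", cv2.minAreaRect(P[m][:,:2].astype(np.float32)) if m.sum() else "")
m=(P[...,2]>.08)&(P[...,2]<.101); f=P[m]; l=loc(f); l=l[(abs(l[:,0])<.008)&(l[:,1]>-.1)&(l[:,1]<-.01)]
for a in np.arange(-.075,-.02,.003):
    s_=l[(l[:,1]>=a)&(l[:,1]<a+.003)]; print(a.round(3),len(s_), s_[:,2].max().round(4) if len(s_) else "", np.median(s_[:,0]).round(4) if len(s_) else "")
E
```

```text
4.3917 [0.5421 0.0197 0.2599] [0.52438664 0.03566215 0.33187979]
ring_bar 0.77 [246.6, 191.1] 1311 [0.535 0.012 0.096]
pin_head 0.74 [243.2, 140.8] 1992 [0.544 0.045 0.092]
ring 0.75 [246.4, 193.3] 1180 [0.535 0.013 0.097]
bar n 400 [-0.0372 -0.1132  0.0993] [ 0.0344 -0.0683  0.348 ] [-0.0035 -0.1066  0.1028]
((0.539555013179779, 0.015321224927902222), (0.057406824082136154, 0.05044339969754219), 31.66240692138672)
lug n 705 [[-0.0136, -0.0131, 0.0936], [-0.0028, -0.0003, 0.0959], [0.0079, 0.0116, 0.0975]] ((0.5520188808441162, 0.10469391942024231), (0.026440555229783058, 0.021697917953133583), 81.36929321289062)
-0.075 0  
-0.072 0  
-0.069 0  
-0.066 0  
-0.063 0  
-0.06 0  
-0.057 0  
-0.054 53 0.0978 -0.0003
-0.051 57 0.0987 -0.0003
-0.048 69 0.0982 -0.0012
-0.045 37 0.0911 -0.0031
-0.042 36 0.0906 -0.0026
-0.039 35 0.0914 -0.0022
-0.036 43 0.0906 -0.0021
-0.033 41 0.0909 -0.0031
-0.03 36 0.0907 -0.0026
-0.027 37 0.0913 -0.0021
-0.024 47 0.0909 -0.003
-0.021 36 0.0908 -0.0025
```

View pics/w.png

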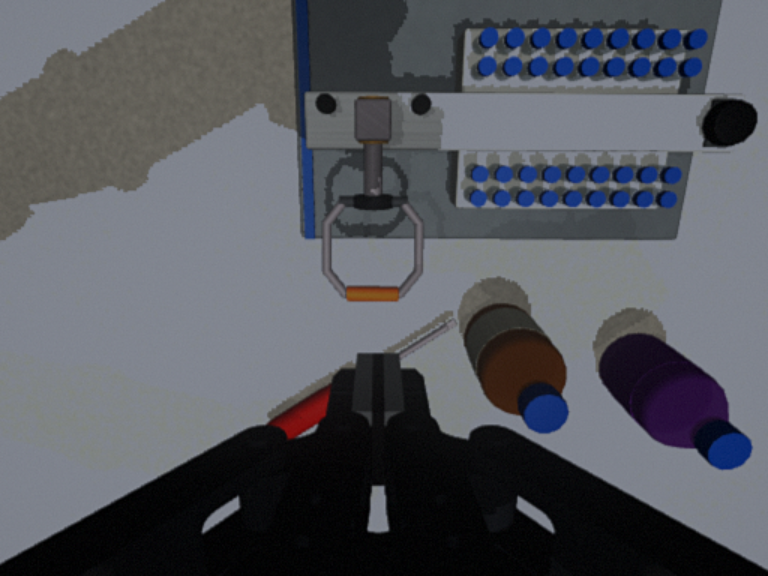

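The ring bar is at (372,294), the head at (373,202) and the lug at (373,118), all lined up with the tool, so the yaw is right. I'll check the finger's width profile against the ring opening from the depth data.

Run:
```python
from h import *
P=np.load("w.npy"); d=P-np.array([.5421,.0197,.2599])
x,y,z=d@X,d@Y,d[...,2]
for a in np.arange(-.005,.13,.006):
    m=(z>=a)&(z<a+.006)
    if m.sum(): print(a.round(3),m.sum(),"x",np.percentile(x[m],[1,99]).round(4),"y",np.percentile(y[m],[1,99]).round(4))
```

```text
0.001 142 x [-0.0123  0.0107] y [0.0073 0.0124]
0.007 342 x [-0.0136  0.0126] y [0.0074 0.0124]
0.013 416 x [-0.0139  0.0128] y [0.007  0.0125]
0.019 442 x [-0.0138  0.0128] y [0.0072 0.0125]
0.025 491 x [-0.0138  0.013 ] y [0.0072 0.0126]
0.031 660 x [-0.0068  0.0058] y [-0.0099  0.0125]
0.037 566 x [-0.0203  0.0199] y [-0.0067  0.0145]
0.043 1988 x [-0.0311  0.0301] y [-0.0087  0.0148]
0.049 3433 x [-0.0364  0.0353] y [-0.0077  0.0147]
0.055 4669 x [-0.04    0.0388] y [-0.0075  0.0136]
0.061 3516 x [-0.0453  0.0443] y [-0.0074  0.0183]
0.067 5604 x [-0.0498  0.0487] y [-0.0029  0.0186]
0.073 6508 x [-0.0548  0.0536] y [0.0026 0.0186]
0.079 6280 x [-0.0577  0.0575] y [0.0088 0.0187]
0.085 1774 x [-0.0549  0.0544] y [0.0142 0.0192]
```

```bash
cat >> h.py <<'E'
L=np.array([.552,.1047,0])
def W(x,y,z): return list(L+x*X+y*Y+z*Z)
def fy():
    s=get_state(); f=np.array(s["contact_force"]); t=np.array(s["tcp_pos"])-L
    return round(float(f@Y),2),round(float(f@X),2),round(float(f[2]),2),round(float(t@Y),4),round(s["time"],2)
E
python3 - <<'E'
from h import *
ctrl.movel(W(0,-.079,.15),max_speed=.15)
ctrl.movel(W(0,-.079,.076),max_speed=.06); print(fy())
y=-.072
ctrl.movel(W(0,y,.076),max_speed=.03); print(fy())
while y<-.027:
    y+=.002 if y>-.040 else .004
    ctrl.movel(W(0,y,.076),max_speed=.03); f=fy(); print(f)
    if f[0]<-16: break
E
```

```text
(-0.15, -0.46, 0.21, -0.0789, 6.81)
(-0.39, -0.24, -0.24, -0.0716, 7.19)
(-0.03, 0.28, -0.52, -0.0677, 7.47)
(-1.82, 0.84, -0.02, -0.0645, 7.76)
(-4.97, 1.0, 0.01, -0.0611, 8.04)
(-5.56, 1.14, -0.16, -0.0569, 8.32)
(-4.69, 1.42, 0.21, -0.0528, 8.61)
(-5.02, 1.98, -0.8, -0.0487, 8.89)
(-4.47, 1.22, -1.78, -0.0447, 9.18)
(-4.24, 1.76, -1.8, -0.0406, 9.46)
(-5.22, 1.95, -0.88, -0.0388, 9.71)
(-5.08, 1.09, -0.41, -0.0368, 9.96)
(-4.84, 2.65, -0.41, -0.0349, 10.21)
(-4.88, 1.92, -0.82, -0.0329, 10.46)
(-7.31, 1.93, 0.74, -0.0317, 10.71)
(-12.53, 0.65, 4.53, -0.0317, 10.96)
(-17.6, 1.23, 7.44, -0.0317, 11.21)
```

The pin is home: the head hit its hard stop where expected. Next I back off, rise, tilt and go under the bar.

```bash
cat >> h.py <<'E'
T=.7; dd=np.array([np.sin(T),-np.cos(T)]); nn=np.array([np.cos(T),np.sin(T)])
def tcp(a,s=.018,gap=0):
    ph=.24+a; B=np.array([-.016-.06*np.cos(ph),.085+.06*np.sin(ph)])
    p=B+s*dd-(.0175+gap)*nn; return W(0,p[0],p[1])
E
python3 - <<'E'
from h import *
ctrl.movel(W(0,-.045,.076),max_speed=.05); print(fy())
ctrl.movel(W(0,-.045,.16),max_speed=.1)
ctrl.movel(W(0,-.15,.24),max_speed=.2)
ctrl.movep(W(0,-.17,.20),q(T)); print(fy())
ctrl.movel(tcp(0,-.06,.03),max_speed=.15)
ctrl.movel(tcp(0,.018,.03),max_speed=.1); print(fy())
img,P,K,M=cloud("scene"); cv2.imwrite("pics/s2.png",cv2.resize(img[100:290,130:380],None,fx=3,fy=3))
m=[r for r in models.masks_of("scene","ring_bar")[:1]]
for r in m: print(r["p"],r["point"],np.nanmedian(P[r["mask"]],0))
E
```

```text
(0.87, 0.15, 0.0, -0.0444, 11.74)
(0.2, 0.45, 0.35, -0.1692, 14.22)
(0.48, 0.14, -0.07, -0.0994, 15.89)
0.45 [238.1, 181.0] [0.55899056 0.03163017 0.10099375]
```

View pics/s2.png

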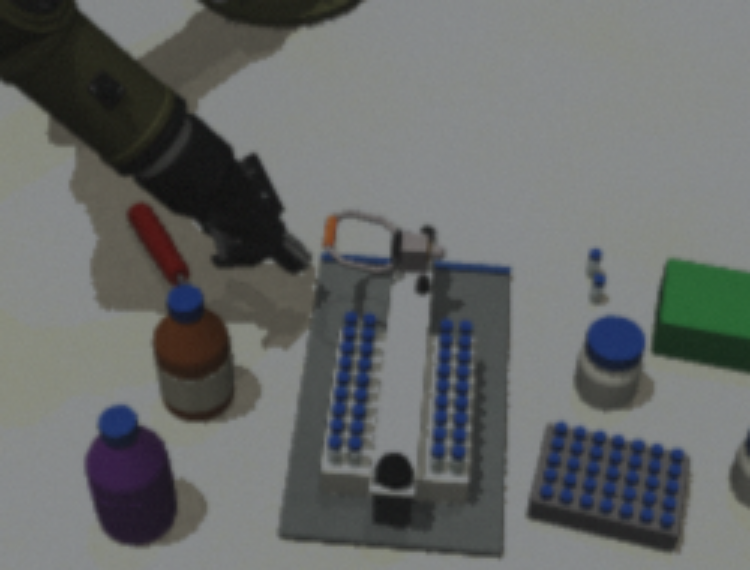

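The pin is home, with its tip showing beyond the lug at (436,250). The ring is still open with its bar at (330,232), the finger tip at (300,262) is behind and below it, and the bottle is clear. Now I sweep the bar over.

Run:
```python
from h import *
for a in (0,.2,.4,.6,.8,1.0,1.2,1.4,1.6):
    ctrl.movel(tcp(a),max_speed=.06); print(a,fy())
    if abs(fy()[0])>15: print("stop"); break
img,P,K,M=cloud("scene"); cv2.imwrite("pics/s3.png",cv2.resize(img[100:290,130:380],None,fx=3,fy=3))
```

```text
0 (-0.02, 0.34, -0.32, -0.0761, 16.64)
0.2 (-1.04, -0.23, 0.54, -0.072, 16.99)
0.4 (-0.14, 0.26, 0.07, -0.0655, 17.34)
0.6 (0.3, 0.45, 0.06, -0.0574, 17.69)
0.8 (0.49, 0.07, -0.19, -0.0476, 18.04)
1.0 (0.66, -0.39, -0.39, -0.0367, 18.39)
1.2 (-0.08, -0.19, -0.31, -0.025, 18.74)
1.4 (-0.35, -0.32, -0.52, -0.013, 19.09)
1.6 (-0.8, -0.14, -0.51, -0.0012, 19.44)
```

View pics/s3.png

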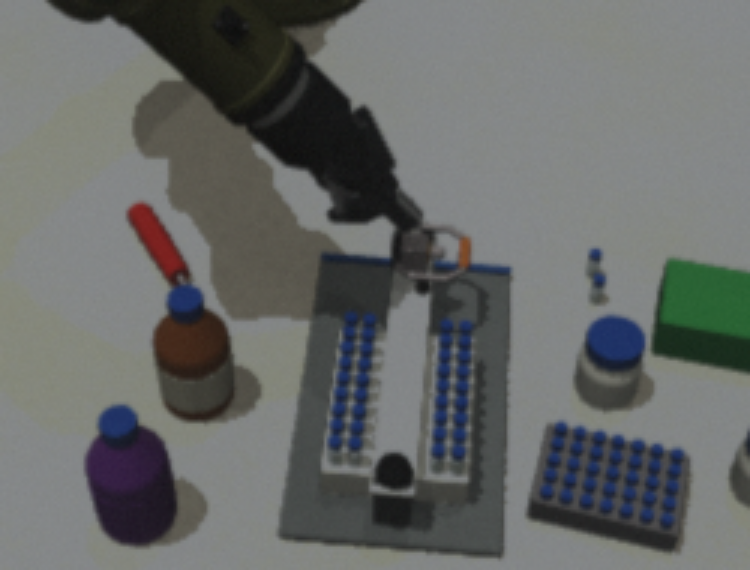

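The ring has gone over and its bar now lies beyond the lug at (464,251). I'll retreat and check its position and height.

Run:
```python
from h import *
ctrl.movel(W(0,-.06,.20),max_speed=.15); ctrl.movel(W(0,-.17,.27),max_speed=.2); print(fy())
img,P,K,M=cloud("top")
hsv=cv2.cvtColor(img,cv2.COLOR_BGR2HSV)
d=P-L; x,y,z=d@X,d@Y,P[...,2]
o=(hsv[...,0]>4)&(hsv[...,0]<22)&(hsv[...,1]>120)&(abs(x)<.03)&(y>0)&(y<.07)
print("bar",o.sum(),np.median(np.c_[x[o],y[o],z[o]],0).round(4))
m=(abs(x)<.012)&(y<-.008)&(y>-.08)&(z>.075)&(z<.12)
print("head y",np.sort(y[m])[[0,3]].round(4))
for r in models.masks_of("top","amber_mid")[:3]+models.masks_of("top","jar_mid")[:3]: print(np.round(r["point"]),np.nanmedian(P[r["mask"]],0).round(3))
cv2.imwrite("pics/t4.png",cv2.resize(img[130:290,130:350],None,fx=3.5,fy=3.5))
```

```text
(-0.18, -0.37, 0.41, -0.1688, 21.12)
bar 64 [0.0038 0.0434 0.0891]
head y [-0.0203 -0.02  ]
[310. 187.] [ 0.628 -0.082  0.094]
[331. 134.] [ 0.742 -0.128  0.091]
[163. 182.] [0.648 0.261 0.07 ]
[115. 143.] [0.757 0.369 0.069]
[238. 186.] [0.641 0.087 0.014]
```

View pics/t4.png

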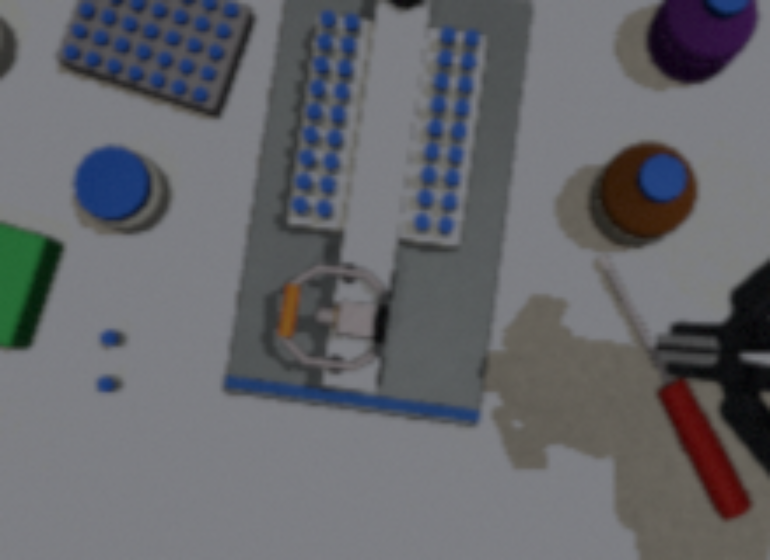

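The ring lies flat around the lug: bar centre 43 mm beyond it, bar top 89 mm high. The head's rear face is 20 mm behind the lug, so the pin is home. The bottle and jar haven't moved, and the gripper is clear at (690,348).

```bash
python3 -c "
from h import *
print(ticket.close_job())"
```

```text
the job is handed in; nothing more can be done
None
```

The carrier is locked and the job handed in at about 21 s: the pin is fully home, the ring has snapped down flat around its end, the amber bottle and white jar stand where they were, and the robot touches nothing.

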